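# Bolt the board sled into the test fixture

### The arm

A 7-joint arm with a two-finger parallel gripper is mounted at the origin on the work surface. World frame = base frame: x ahead of the robot, y to its left, z up, the work surface at z = 0. Lengths are in m, angles in rad, forces in N, time in s.
With the tool pointing down it reaches from about 0.425 to 0.925 m from the base axis. Payload 6.8 kg.
Tool frame: the origin (TCP) lies between the finger pads; the fingertips stand 22 mm ahead of it and the grasp point (between the pads) lies 3 mm ahead of it; z points along the fingers, y is the direction in which the jaws open and shut (so a half turn about z gives the same grasp; the last joint's range is limited). The gripper opens to 85 mm and grips with 20 to 120 N. Pads are 22 mm wide; open, the fingers measure 114 mm over their backs; the gripper's body (76 mm by 85 mm) begins 54 mm behind the grasp point. The pads swing forward as they close: fully open they stand 13 mm farther back than shut.
Start: joints at [1.188, 0.477, 0.022, 1.555, -0.011, 1.109, -0.083], TCP at [0.183, -0.65, 0.253] pointing down, gripper open.
Joint ranges: [-2.96, 2.96], [-0.34, 2.1], [-1.41, 1.46], [0.24, 2.44], [-1.37, 4.51], [0.17, 1.92], [-2.96, 2.96]. Speed limits (rad/s): [2.39, 2.39, 3.14, 3.14, 3.14, 3.14, 3.14].

### API

Orientations are given as a unit quaternion [w, x, y, z].
In Python, from station import bot gives the robot as it stands. The module is installed in compiled form; this text tells all that it offers.
- The arm moves only by the tool drive_tool, never from a script. Its argument "series" is one flat list of numbers, 7 for each row, row after row: the opening, from -1 (shut) to 1 (fully open), then the shift along the tool's x, y, z in mm, then the turn, a rotation vector about the tool's x, y, z in rad. In form: [jaw, x, y, z, wx, wy, wz, jaw, x, y, z, wx, wy, wz, ...]. A call has 1 to 12 rows; each row shifts and turns the commanded pose from where the row before left it, along the tool's axes as they then stand; what a row does not reach is not made up. A row lasts 1/8 s, in which the tool goes at most 62.5 mm and 10.7 degrees, less where a joint would pass 70% of its speed; a pose out of reach is approached as far as the arm can. A call with a gripper value outside its range is refused whole. The fingers move at their own pace and stop on an object; "force" is the grip in N (left out, the last holds). Time passes only in rows, so rows that do not move let the fingers close. It gives the time, the measured TCP pose, the force and the opening at its end, in the units of the state.
- bot.get_obs(): the state, without advancing time (a new reading comes with each control period).
- bot.read_camera(name): name is "scene" or "top" or "wrist"; returns a dict with "pixels" (384x512x3 uint8, blue, green, red), "camera_matrix" (3x3 intrinsics, pixels), "rvec" (rotation vector, rad) and "tvec" (3), from world to camera coordinates, as OpenCV has them. Camera axes: x right, y down, z forward; pixel columns grow to the right and rows downward; lengths in m; the calibration is good to about 2 mm. A picture is of the moment at which its call begins. There is no depth.
- bot.hand_in(): hands the job in, once; it reports no verdict.
The state is a dict: "t": time; "q": joint angles; "joint_vel": joint speeds; "joint_torque": joint torques, N m; "eef_pos": TCP position; "tool_rot": TCP orientation; "contact_force": force on the tool from outside, world axes, zero at the start; "torque": the same for the moment, N m; "gripper_width": opening from 0.0 (shut) to 1.0 (fully open).
Only numpy, scipy, OpenCV 4.12 (cv2) and the standard library are available. Lean on these libraries where they do the work, as an engineer would, in place of code of your own. Each camera call takes 0.05 s, during which the arm holds its last target. There are 200 camera calls.

### The job

Push the sled with the circuit board fully home against the connector block of the test fixture. Then hold the spring catch down with one fingertip and, keeping it down, push the bolt's thumb tab fully across behind the sled with the other finger; then let the catch spring back up. Only push and press: do not lift or tip the sled, and leave the other things on the fixture and the bench where they are.

Things in the scene. Friction and masses are not known exactly. Their poses are not given: they have to be found in the camera images.
- fixture: fixed test fixture: aluminium base plate 10 mm thick; plate spans x -90 to +165, y -120 to +185 mm. Its place and yaw vary. Origin at bench height where the sled's centre line (fixture x axis, y = 0) crosses the bolt's (fixture y axis, x = 0); +x points away from the robot, +y to the left, z up. All heights here are above the bench
- end_stop (a point): middle of the near face of the black connector block (top 55 mm high) across the far end of the sled's track, the sled's end stop, at fixture x = +121.5, y = 0, 32 mm high. Two guide rails 6 mm thick and 28 mm high run along the track, their inner faces 94 mm apart (y = +-47)
- sled: loose grey plastic tray with a green circuit board, 110 mm long, 90 wide, 0.25 to 0.49 kg; it slides on the base plate between the rails towards +x. Origin under its middle, on the plate's top, 55 mm beyond its panel's face; x along the push, z up. It starts 15 to 40 mm short of home and then blocks the bolt's way
- sled_panel (a point): middle of the robot-facing face of the sled's flat upright panel, the part to push: 80 mm wide along y, 6 mm thick, top 60 mm high; the point is 35 mm high. With the sled home it lies at fixture x = +11.5 mm, y = 0; only then can the bolt pass behind the panel
- bolt (a joint): travel of the steel bolt (m) along fixture -y, towards the sled: 0 = drawn back (start), 0.026 = fully across, its end 19 mm behind the panel. Slides with about 3 N and stays where left. The catch blocks teeth under it: catch up, it moves 1.5 mm at most; if the catch is let up part way it jams again within a few mm, so the catch must stay down over the whole travel
- bolt_tab (a point): centre of the push face (looking to fixture +y) of the bolt's upright thumb tab, a steel plate 24 mm wide (x), 8 thick (y), from 28 to 58 mm high, on a bar 16 mm wide. Point 46 mm high, at the start at x = 0, y = +81; moves with the bolt. Between this face and the catch plate (27 mm at the start) nothing is higher than 28 mm; cheeks beside the bar, 28 mm apart outside, are as high
- catch (a joint): how far the spring catch is pressed down (m): 0 = up, 0.010 = fully down. Pressed 6 mm or more it frees the bolt; let go, it springs up by itself and locks the bolt. It can come right up to 0 only with the bolt drawn back, jammed at mid travel, or across by 24.5 mm or more
- catch_plate (a point): centre of the top face of the catch's flat steel press plate, 60 mm long along y (y = +108 to +168), 26 mm wide, on the bolt's line left of the tab: fixture x = 0, y = +138, 44 mm high when up, 34 mm when fully down; moves with the catch. About 3 N starts it, 6 N holds it fully down; a fingertip may slide along it
- adapter_a_mid (a point): a turned brass coaxial adapter, 20 mm diameter, 34 mm tall, standing on the base plate to the right of the sled; the point is its centre (bystander, leave alone)
- adapter_b_mid (a point): a turned brass coaxial adapter, 20 mm diameter, 28 mm tall, standing on the base plate beyond the bolt, left of the sled; the point is its centre (bystander, leave alone)
- attenuator_mid (a point): a small aluminium block 50 x 22 x 22 mm lying on the base plate to the right of the sled; the point is its centre (bystander, leave alone)
- jar_mid (a point): a glass screw jar, 56 mm diameter, 70 mm tall, on the bench to the left; the point is its centre (bystander, leave alone)
- driver_grip (a point): a screwdriver lying on the bench to the right; the point is on its handle (bystander, leave alone)
- mug_mid (a point): a white mug, 80 mm diameter, 90 mm tall, on the bench to the right; the point is its centre (bystander, leave alone)
- cleaner_mid (a point): a spray can, 52 mm diameter, 150 mm tall, on the bench to the left; the point is its centre (bystander, leave alone)
There are look-alikes about, which are no part of the job. Of the things that look like the sled, the smallest one is meant.

How it is judged:
By the outcome, as a careful person would: the job done as asked, in the order asked, and still so for the second after the job is handed in, with the robot touching nothing.
It also fails if it takes over 45 s, if anything falls off the work surface, if the arm or the gripper's body presses on something with over 40 N, if the wrist force passes 120 N, or if a joint passes its speed limit or range.

## Working session

There is one attempt and no reset: what is moved stays moved. The work goes in short steps, Python scripts to look and compute and a tool call to move; the robot and the scene stay as the last step left them, time stands still between calls to the robot, and variables do not carry over. Pictures are saved under pics/ and viewed, about 8 in all and at most 12, crops included, and the job is handed in when it is done.

Besides the shell and the picture viewer there is one more tool, called after "Call:" as name(argument=value, ...) on one line, values as JSON. drive_tool: Moves the arm, as the interface text tells. Its arguments: {"type":"object","properties":{"series":{"type":"array"},"force":{"type":"number"}},"required":["series"]}

```bash
mkdir -p pics; cat > h.py <<'E'
import numpy as np, cv2
from station import bot
from scipy.spatial.transform import Rotation as R
def cam(n):
    c=bot.read_camera(n); return c
def ray(c,u,v):
    K=c["camera_matrix"];Rm=cv2.Rodrigues(np.array(c["rvec"],float))[0];t=np.array(c["tvec"],float).ravel()
    return -Rm.T@t, Rm.T@np.linalg.solve(K,np.array([u,v,1.]))
def onz(c,u,v,z):
    o,d=ray(c,u,v); return o+d*(z-o[2])/d[2]
def proj(c,p):
    return cv2.projectPoints(np.array(p,float).reshape(-1,3),np.array(c["rvec"],float),np.array(c["tvec"],float),c["camera_matrix"],None)[0].reshape(-1,2)
def tri(rs):
    A=sum(np.eye(3)-np.outer(d,d)/(d@d) for o,d in rs);b=sum((np.eye(3)-np.outer(d,d)/(d@d))@o for o,d in rs)
    return np.linalg.solve(A,b)
E
python3 - <<'E'
from h import *
import pickle
d={n:cam(n) for n in("scene","top")}
pickle.dump(d,open("c0.pkl","wb"))
for n in d: 
    cv2.imwrite(f"pics/{n}0.png",cv2.resize(d[n]["pixels"],(800,600),interpolation=cv2.INTER_CUBIC)); print(n,ray(d[n],256,192))
print(bot.get_obs())
E
```

```text
scene (array([ 1.24840346, -0.09229084,  0.90004185]), array([-0.66752229,  0.0689277 , -0.74150083]))
top (array([ 0.20733767, -0.01553609,  1.40605014]), array([ 2.24816039e-01,  5.51507217e-04, -9.74460492e-01]))
{'t': 0.1, 'q': array([ 1.18791379,  0.47774774,  0.02233006,  1.55634209, -0.01149018,
        1.10927862, -0.08309785]), 'joint_vel': array([ 1.33564260e-03, -9.21270481e-04,  1.80706717e-03, -2.52450803e-03,
       -1.89676884e-04, -1.04410564e-03,  2.63440703e-05]), 'joint_torque': array([ 4.47326587e-03, -5.97759748e+01,  1.61406722e+00, -2.81955385e+01,
        1.28859075e-02,  5.03716234e-03, -1.09596138e-05]), 'eef_pos': array([ 0.18301791, -0.64920753,  0.25240676]), 'tool_rot': array([-8.05350858e-04,  9.90573728e-01,  1.36978139e-01, -1.73698277e-04]), 'contact_force': array([-1.04318053, -0.07948358, -0.07562061]), 'torque': array([ 0.01704771,  0.00080626, -0.03576801]), 'gripper_width': 1.0000353677010259}
```

View pics/scene0.png

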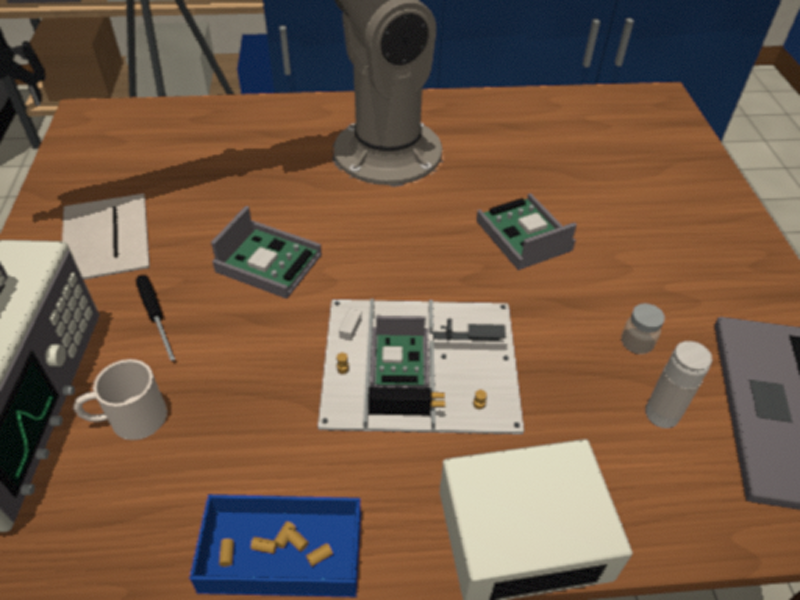

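View pics/top0.png

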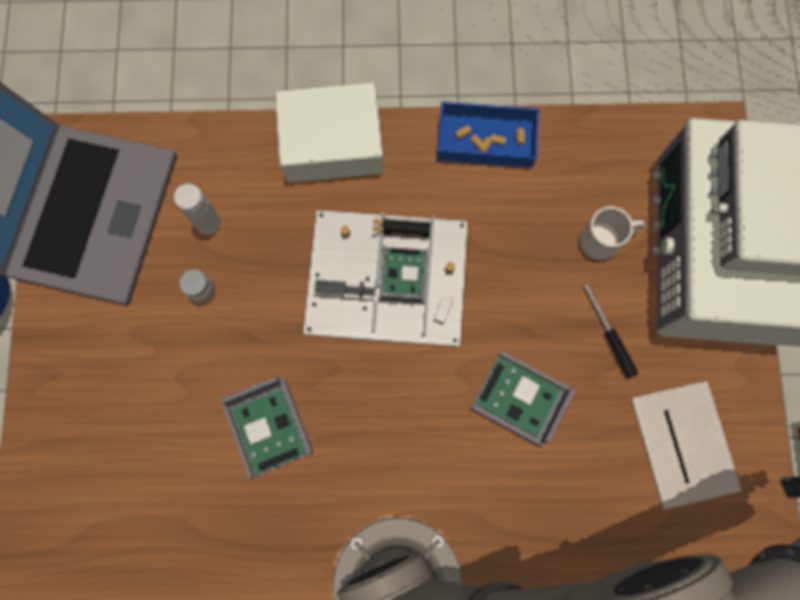

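Scene view: fixture with the sled (centre about 400,350), connector block at (400,400), catch at (485,331); two larger look-alike trays are on the bench. Top view: plate corners at about (316,211), (467,219), (460,345), (305,334), with the bolt tab and catch near (345,288).

```bash
python3 - <<'E'
from h import *
import pickle
d=pickle.load(open("c0.pkl","rb"))
out=[]
for n,seed in(("top",(244,182)),("scene",(240,252))):
    c=d[n];hsv=cv2.cvtColor(c["pixels"],cv2.COLOR_BGR2HSV)
    m=((hsv[...,1]<60)&(hsv[...,2]>90)).astype(np.uint8)
    m=cv2.morphologyEx(m,cv2.MORPH_CLOSE,np.ones((3,3)))
    cs=[k for k in cv2.findContours(m,0,2)[0]]
    # union of contours inside the plate's neighbourhood
    box={"top":(190,130,304,225),"scene":(200,188,338,280)}[n]
    pts=np.vstack([k for k in cs if box[0]<=k[:,0,0].min() and k[:,0,0].max()<=box[2] and box[1]<=k[:,0,1].min() and k[:,0,1].max()<=box[3] and len(k)>15])
    h=cv2.convexHull(pts)
    for e in np.arange(2,12,.5):
        q=cv2.approxPolyDP(h,e,True)
        if len(q)==4:break
    q=q[:,0]
    # plane corners
    W=np.array([onz(c,u,v,.010)[:2] for u,v in q]);
    print(n,q.tolist(),W.round(4).tolist(),[round(float(np.linalg.norm(W[i]-W[i-1])),4) for i in range(len(W))])
    # pair with fixture corners
    F=np.array([[-.09,-.12],[-.09,.185],[.165,.185],[.165,-.12]])
    ctr=W.mean(0); W=np.array([W[np.argmin(((W-ctr-(f-F.mean(0)))**2).sum(1))] for f in F])
    a=F-F.mean(0);b=W-W.mean(0)
    yaw=np.arctan2((a[:,0]*b[:,1]-a[:,1]*b[:,0]).sum(),(a*b).sum())
    Rm=np.array([[np.cos(yaw),-np.sin(yaw)],[np.sin(yaw),np.cos(yaw)]])
    o=W.mean(0)-Rm@F.mean(0); print("yaw",np.degrees(yaw),"o",o,"res",(F@Rm.T+o-W).round(4).tolist())
    out.append(cv2.resize(c["pixels"][box[1]:box[3],box[0]:box[2]],(400,300 if n=="top" else 270),interpolation=cv2.INTER_CUBIC))
E
```

```text
top [[202, 136], [298, 142], [294, 219], [194, 213]] [[0.7144, 0.1522], [0.6883, -0.1501], [0.443, -0.1284], [0.4677, 0.1752]] [0.2477, 0.3035, 0.2463, 0.3046]
yaw -4.94827136856104 o [ 0.53816901 -0.01694183] res [[-0.0048, -0.0003], [-0.0032, -0.0], [0.0042, 0.0009], [0.0039, -0.0006]]
scene [[325, 196], [333, 277], [204, 274], [213, 192]] [[0.4742, 0.174], [0.7222, 0.1452], [0.6924, -0.1502], [0.4393, -0.1249]] [0.301, 0.2497, 0.2969, 0.2544]
yaw -6.1979324266645035 o [ 0.54123553 -0.01722077] res [[-0.0005, -0.0019], [-0.0025, 0.0024], [0.003, 0.0036], [-0.0001, -0.0041]]
```

Call:
drive_tool(series=[1,0,0,-20,0,0,0.18,1,0,0,-20,0,0,0.18,1,20,-53,-5,0,0,0,1,20,-53,-5,0,0,0,1,20,-53,-5,0,0,0,1,20,-53,-5,0,0,0,1,20,-53,-5,0,0,0,1,20,-53,-5,0,0,0,1,20,-53,-5,0,0,0,1,20,-53,-5,0,0,0,1,20,-53,-5,0,0,0,1,20,-53,-5,0,0,0])

```text
t: 1.6
eef_pos: [0.4278, -0.1369, 0.3434]
tool_rot: [0.0, 0.999, -0.043, -0.0]
contact_force: [1.6, -0.7, -0.6]
gripper_width: 0.998
```

```bash
python3 - <<'E'
from h import *
import pickle
o=bot.get_obs();print(o["t"],o["eef_pos"],o["tool_rot"])
c=cam("wrist");pickle.dump(c,open("w1.pkl","wb"))
print(ray(c,256,192),proj(c,[.539,-.017,.01]))
cv2.imwrite("pics/w1.png",cv2.resize(c["pixels"],(800,600),interpolation=cv2.INTER_CUBIC))
E
```

```text
1.6 [ 0.42779995 -0.13689662  0.34335981] [ 1.16800916e-04  9.99088405e-01 -4.26889225e-02 -2.74092430e-05]
(array([ 0.50600104, -0.14211735,  0.46379489]), array([-0.31962514,  0.02782561, -0.9472325 ])) [[174.12305002  84.82372354]]
```

View pics/w1.png

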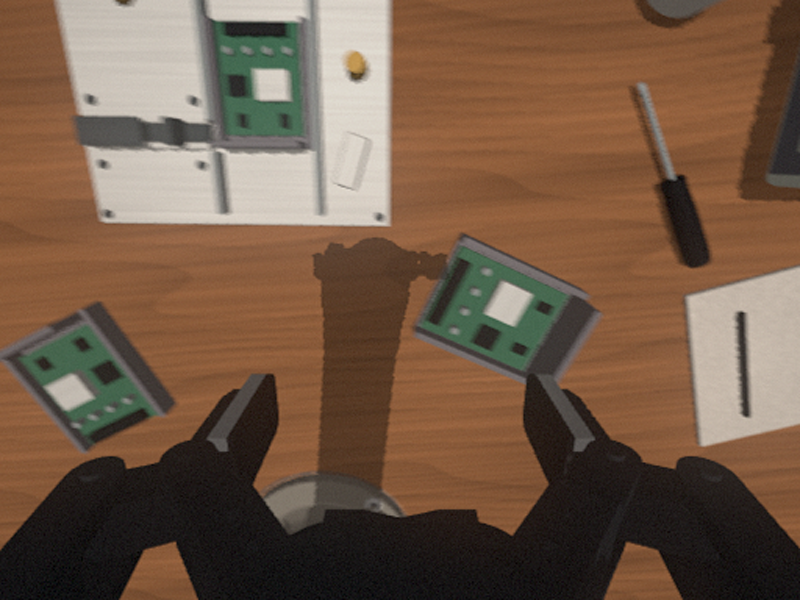

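The wrist view shows the fixture upper left: sled panel about (265,145), bolt tab (175,130), catch plate (105,130). I'll move closer over it.

Call:
drive_tool(series=[1,19,-44,10,0,0,0,1,19,-44,10,0,0,0,1,19,-44,10,0,0,0,1,19,-44,10,0,0,0,1,0,0,0,0,0,0])

```text
t: 2.28
eef_pos: [0.5185, 0.034, 0.3022]
tool_rot: [-0.001, 0.999, -0.039, -0.001]
contact_force: [-0.9, -0.4, -0.8]
gripper_width: 1.003
```

```bash
python3 - <<'E'
from h import *
import pickle
o=bot.get_obs();print(o["t"],o["eef_pos"],o["tool_rot"])
c=cam("wrist");pickle.dump(c,open("w2.pkl","wb"))
cv2.imwrite("pics/w2.png",cv2.resize(c["pixels"],(800,600),interpolation=cv2.INTER_CUBIC))
E
```

```text
2.275 [0.51845858 0.0340256  0.30215142] [-9.59891390e-04  9.99223241e-01 -3.93840255e-02 -9.44555857e-04]
```

View pics/w2.png

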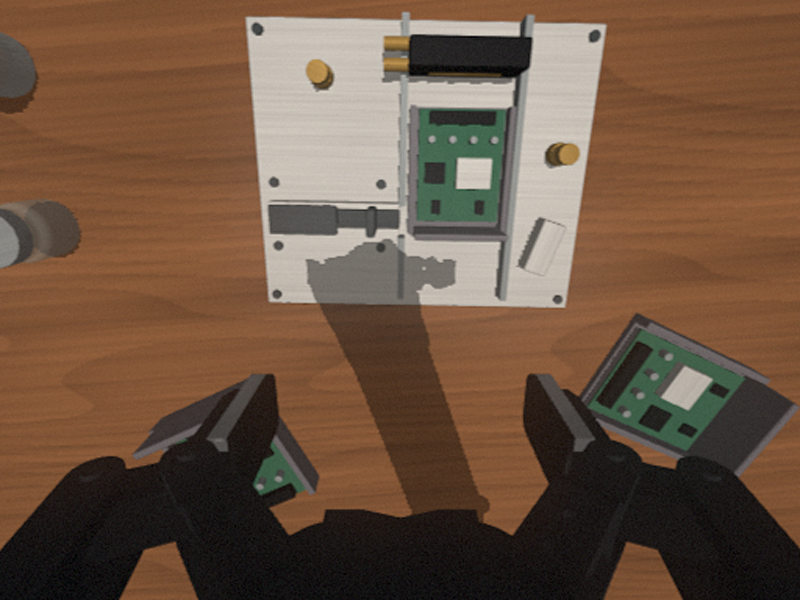

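The fixture is fully in view: catch plate spans (269-337, 204-235), tab at (371,221), sled panel bottom edge at (415-507, 240), plate corners (247,17), (606,24), (565,307), (270,302).

```bash
python3 - <<'E'
from h import *
import pickle
w1=pickle.load(open("w1.pkl","rb"));w2=pickle.load(open("w2.pkl","rb"))
c=w2;hsv=cv2.cvtColor(c["pixels"],cv2.COLOR_BGR2HSV)
# plate corners: line fits on wood/plate border (saturation)
m=((hsv[...,1]<75)&(hsv[...,2]>60)).astype(np.uint8); s=.64
m[205:]=0;m[:,:140]=0;m[:,410:]=0
m=cv2.morphologyEx(m,cv2.MORPH_OPEN,np.ones((3,3)))
k=max(cv2.findContours(m,0,1)[0],key=cv2.contourArea)[:,0].astype(float)
C=np.array([[247,17],[606,24],[565,307],[270,302]])*s
L=[]
for i in range(4):
    a,b=C[i],C[(i+1)%4];u=(b-a)/np.linalg.norm(b-a);n=np.array([-u[1],u[0]])
    t=(k-a)@u;dd=abs((k-a)@n);p=k[(t>12)&(t<np.linalg.norm(b-a)-12)&(dd<3)]
    vx,vy,x,y=cv2.fitLine(p.astype(np.float32),cv2.DIST_HUBER,0,.01,.01).ravel();L.append(np.cross([x,y,1],[x+vx,y+vy,1]))
q=[np.cross(L[i-1],L[i]) for i in range(4)];q=np.array([v[:2]/v[2] for v in q])
W=np.array([onz(c,u,v,.010)[:2] for u,v in q])
F=np.array([[.165,.185],[.165,-.12],[-.09,-.12],[-.09,.185]])
a=F-F.mean(0);b=W-W.mean(0)
yaw=np.arctan2((a[:,0]*b[:,1]-a[:,1]*b[:,0]).sum(),(a*b).sum())
Rm=R.from_euler("z",yaw).as_matrix()[:2,:2];o=W.mean(0)-Rm@F.mean(0)
print("px",q.round(1).tolist(),"yaw",yaw,np.degrees(yaw),"o",o,"res mm",((F@Rm.T+o-W)*1e3).round(1).tolist())
np.save("fix.npy",[o[0],o[1],yaw])
fx=lambda p:np.r_[Rm.T@(p[:2]-o),p[2]]
# catch plate: dark gray blob in both views
def blob(c,x0,y0,x1,y1):
    g=cv2.cvtColor(c["pixels"],cv2.COLOR_BGR2GRAY)[y0:y1,x0:x1]
    mm=cv2.morphologyEx((g<115).astype(np.uint8),cv2.MORPH_OPEN,np.ones((13,5)))
    k=max(cv2.findContours(mm,0,1)[0],key=cv2.contourArea);r=cv2.minAreaRect(k);return cv2.boundingRect(k),np.array(r[0])+[x0,y0],r
b1=blob(w1,44,66,118,102);b2=blob(w2,165,124,235,156)
print(b1,b2)
p=tri([ray(w1,*b1[1]),ray(w2,*b2[1])]);print("catch tri fixture",fx(p))
p=onz(w2,*b2[1],.044);print("catch on z=.044",fx(p))
for nm,u,v,z in(("panel top edge L",415,229,.06),("panel top R",507,226,.06),("panel top near L",415,238,.06),("panel top near R",505,238,.06),("tab top",372,221,.058),("tab left edge",367,221,.058),("adA",566,154,.04),("adB",319,73,.034),("att",542,247,.03)):
    print(nm,(fx(onz(w2,u*s,v*s,z))*1e3).round(1))
g=w2["pixels"][120:160,165:335];cv2.imwrite("pics/c2.png",cv2.resize(w2["pixels"][115:165,165:335],(800,235),interpolation=cv2.INTER_CUBIC))
E
```

```text
px [[156.8, 10.4], [387.6, 15.3], [361.1, 196.2], [171.8, 192.5]] yaw -0.09800199270273346 -5.615100565738519 o [ 0.53664681 -0.01622132] res mm [[1.3, 0.8], [1.2, -1.2], [-1.2, -1.0], [-1.3, 1.5]]
((0, 0, 51, 36), array([69. , 83.5]), ((25.0, 17.5), (35.0, 50.0), 90.0)) ((8, 7, 43, 19), array([193.99999619, 139.99999809]), ((28.999996185302734, 15.999998092651367), (41.99999237060547, 17.999996185302734), -0.0))
catch tri fixture [0.00107298 0.13469793 0.05274075]
catch on z=.044 [0.00052411 0.1363102  0.044     ]
panel top edge L [-4. 38. 60.]
panel top R [  0.1 -39.9  60. ]
panel top near L [-11.7  37.8  60. ]
panel top near R [-10.2 -39.2  60. ]
tab top [ 1.8 74.7 58. ]
tab left edge [ 1.7 78.9 58. ]
adA [ 59.1 -89.1  40. ]
adB [118.1 119.5  34. ]
att [-23.4 -81.9  30. ]
```

View pics/c2.png

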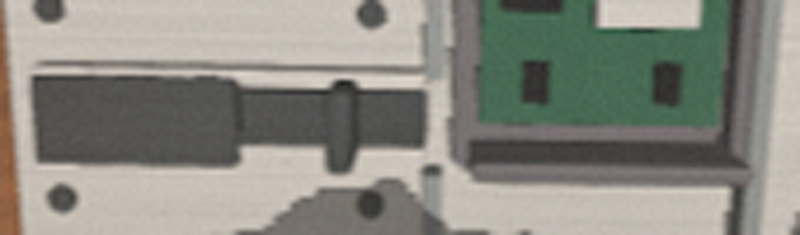

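```bash
cat >> h.py <<'E'
def fixture():
    x,y,a=np.load("fix.npy");return np.array([x,y,0]),R.from_euler("z",a)
def pose():
    o=bot.get_obs();f,Rf=fixture();q=o["tool_rot"];Rt=R.from_quat([q[1],q[2],q[3],q[0]])
    p=Rf.inv().apply(o["eef_pos"]-f)*1e3
    print("t",round(o["t"],2),"fix mm",p.round(1),"F fix",Rf.inv().apply(o["contact_force"]).round(1),"w",round(float(o["gripper_width"]),3))
    return o,f,Rf,Rt
def to(x,y,z):
    o,f,Rf,Rt=pose();G=Rf*R.from_euler("x",np.pi)
    d=f+Rf.apply(np.array([x,y,z])/1e3)-o["eef_pos"]
    print("turn",(Rt.inv()*G).as_rotvec().round(4),"shift now",(Rt.inv().apply(d)*1e3).round(1),"shift after turn",(G.inv().apply(d)*1e3).round(1))
E
python3 - <<'E'
from h import *
import pickle
w1=pickle.load(open("w1.pkl","rb"));w2=pickle.load(open("w2.pkl","rb"));f,Rf=fixture()
P=[]
for c,b in((w1,(44,66,118,102)),(w2,(165,124,235,156))):
    x0,y0,x1,y1=b;h=cv2.cvtColor(c["pixels"],cv2.COLOR_BGR2HSV)[y0:y1,x0:x1]
    m=cv2.morphologyEx(((h[...,2]<120)&(h[...,1]<70)).astype(np.uint8),cv2.MORPH_OPEN,np.ones((13,5)))
    k=max(cv2.findContours(m,0,1)[0],key=cv2.contourArea);mo=cv2.moments(k);print(cv2.boundingRect(k));P.append((c,x0+mo["m10"]/mo["m00"],y0+mo["m01"]/mo["m00"]))
print("catch tri",Rf.inv().apply(tri([ray(*a) for a in P])-f)*1e3)
to(-36,0,120);to(-36,0,47)
E
```

```text
(7, 9, 45, 20)
(8, 7, 43, 19)
catch tri [6.35101169e-02 1.37075901e+02 4.16424314e+01]
t 2.33 fix mm [-23.2  45.8 302.4] F fix [-0.1 -0.4 -0.2] w 1.003
turn [-0.0003  0.0019  0.0162] shift now [-13.2  45.6 182.4] shift after turn [-12.8  45.8 182.4]
t 2.33 fix mm [-23.2  45.8 302.4] F fix [-0.1 -0.4 -0.2] w 1.003
turn [-0.0003  0.0019  0.0162] shift now [-13.1  45.6 255.4] shift after turn [-12.8  45.8 255.4]
```

Catch triangulates to (0, 137, 42) mm against the expected (0, 138, 44), so the fixture frame is good. I'll close the gripper and come down behind the panel.

Call:
drive_tool(series=[-1,-4,15,45,0,0.002,0.016,-1,-4,15,45,0,0,0,-1,-5,16,45,0,0,0,-1,0,0,40,0,0,0,-1,0,0,30,0,0,0,-1,0,0,20,0,0,0,-1,0,0,20,0,0,0,-1,0,0,10,0,0,0,-1,0,0,0,0,0,0], force=20)

```text
t: 3.45
eef_pos: [0.5009, -0.0152, 0.0481]
tool_rot: [0.0, 0.999, -0.051, 0.001]
contact_force: [-0.2, 0.9, 0.5]
gripper_width: 0.0
```

```bash
python3 - <<'E'
from h import *
to(1,0,47)
E
```

```text
t 3.45 fix mm [-35.7  -2.5  48.1] F fix [-0.3  0.9  0.5] w 0.0
turn [ 0.0007 -0.0011 -0.0042] shift now [36.7 -2.7  1.1] shift after turn [36.7 -2.5  1.1]
```

Call:
drive_tool(series=[-1,4,-2,0,0,0,-0.004,-1,5,0,0,0,0,0,-1,4,0,0,0,0,0,-1,4,0,0,0,0,0,-1,4,0,0,0,0,0,-1,4,0,0,0,0,0,-1,4,0,0,0,0,0,-1,3,0,0,0,0,0,-1,0,0,0,0,0,0])

```text
t: 4.58
eef_pos: [0.5343, -0.0155, 0.0485]
tool_rot: [-0.0, 0.999, -0.049, 0.002]
contact_force: [-0.5, -0.0, 0.4]
gripper_width: -0.003
```

```bash
python3 - <<'E'
from h import *
to(1,0,47)
E
```

```text
t 4.58 fix mm [-2.4  0.5 48.5] F fix [-0.5 -0.1  0.4] w -0.003
turn [-0.0003 -0.0034  0.0006] shift now [3.4 0.5 1.5] shift after turn [3.4 0.5 1.5]
```

Call:
drive_tool(series=[-1,1,0,0,0,0,0,-1,1,0,0,0,0,0,-1,1,0,0,0,0,0,-1,1,0,0,0,0,0,-1,0,0,0,0,0,0])

```text
t: 5.2
eef_pos: [0.5376, -0.0159, 0.0483]
tool_rot: [0.0, 0.999, -0.049, 0.001]
contact_force: [-1.3, -0.3, 1.5]
gripper_width: 0.001
```

```bash
python3 - <<'E'
from h import *
to(1,0,47)
c=cam("wrist");import pickle;pickle.dump(c,open("w3.pkl","wb"))
f,Rf=fixture();print(proj(c,f+Rf.apply([.12,0,.03])))
cv2.imwrite("pics/w3.png",cv2.resize(c["pixels"],(800,600),interpolation=cv2.INTER_CUBIC))
E
```

```text
t 5.2 fix mm [ 0.9  0.4 48.3] F fix [-1.3 -0.4  1.5] w 0.001
turn [-0.0001 -0.0024  0.0007] shift now [0.1 0.4 1.3] shift after turn [0.1 0.4 1.3]
[[260.67346711   2.22925807]]
```

View pics/w3.png

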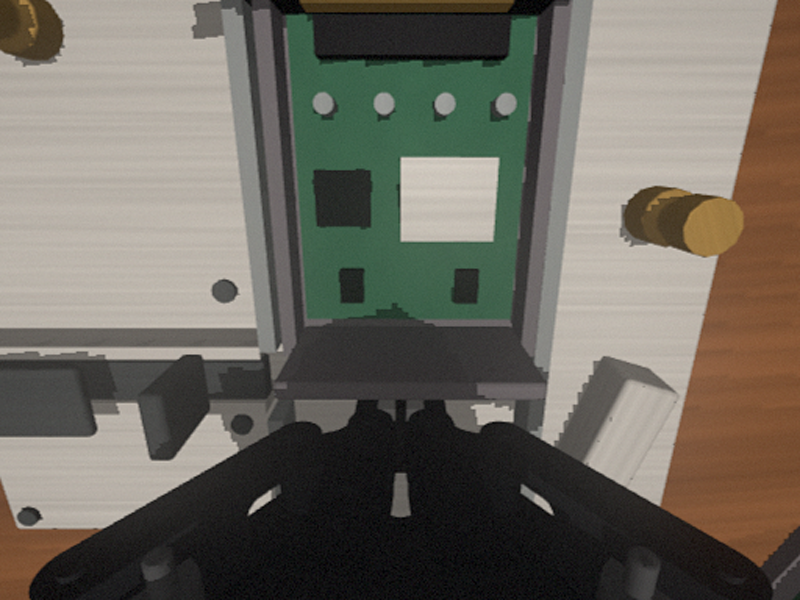

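The sled front edge (y≈5) has nearly reached the connector; the panel is at (410,390). Contact force is still low, so I'll keep going until it rises.

Call:
drive_tool(series=[-1,1,0,0,0,0,0,-1,1,0,0,0,0,0,-1,0,0,0,0,0,0])

```text
t: 5.62
eef_pos: [0.5377, -0.0159, 0.0481]
tool_rot: [0.0, 0.999, -0.048, -0.001]
contact_force: [-7.2, 1.1, 6.9]
gripper_width: 0.001
```

Call:
drive_tool(series=[-1,1,0,0,0,0,0,-1,1,0,0,0,0,0,-1,0,0,0,0,0,0])

```text
t: 6.0
eef_pos: [0.5377, -0.016, 0.0478]
tool_rot: [0.001, 0.999, -0.048, -0.003]
contact_force: [-12.9, 0.9, 9.9]
gripper_width: -0.0
```

Sled is hard against the stop: the TCP stalled at fixture x≈1, so the panel is at about 12, with 13 N. Backing off and moving over the catch.

Call:
drive_tool(series=[-1,-12,0,0,0,0,0,-1,-14,0,0,0,0,0,-1,0,0,-40,0,0,0,-1,0,0,-50,0,0,0,0.06,0,-30,-10,0,0,0,0.06,8,-40,0,0,0,0,0.06,8,-40,0,0,0,0,0.06,4,-8,0,0,0,0,0.06,0,0,0,0,0,0,0.06,0,0,0,0,0,0])

```text
t: 7.25
eef_pos: [0.5463, 0.1001, 0.1481]
tool_rot: [0.001, 0.999, -0.05, 0.001]
contact_force: [-0.2, -0.1, 0.7]
gripper_width: 0.529
```

```bash
python3 - <<'E'
from h import *
to(0,121,130)
c=cam("wrist");import pickle;pickle.dump(c,open("w4.pkl","wb"))
o,f,Rf,Rt=pose()
for y in(-30,-22,0,22,30): print(y,proj(c,o["eef_pos"]+Rt.apply([0,y/1e3,.015])).round(0)/.64)
cv2.imwrite("pics/w4.png",cv2.resize(c["pixels"],(800,600),interpolation=cv2.INTER_CUBIC))
E
```

```text
t 7.25 fix mm [ -1.8 116.7 148.1] F fix [-0.2 -0.1  0.7] w 0.529
turn [ 0.0012 -0.0016 -0.0011] shift now [ 1.8 -4.4 18.1] shift after turn [ 1.8 -4.3 18.1]
t 7.3 fix mm [ -1.7 116.6 148.1] F fix [-0.5 -0.6 -0. ] w 0.529
-30 [[320.3125 385.9375]]
-22 [[342.1875 385.9375]]
0 [[404.6875 385.9375]]
22 [[465.625  385.9375]]
30 [[487.5    385.9375]]
```

View pics/w4.png

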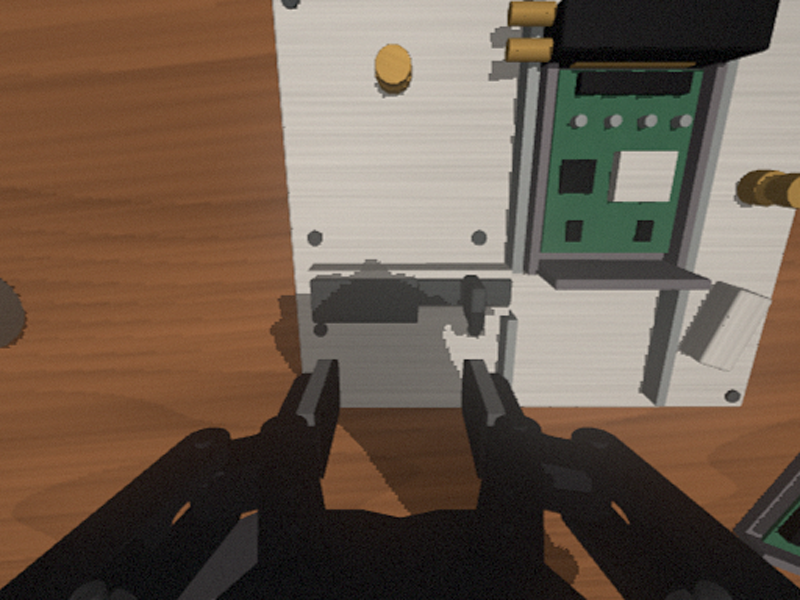

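Sled sits home at the connector; the right finger (490,380) is between tab (475,305) and catch plate (edge at 418), the left one over the plate. Now the descent at y≈121.

Call:
drive_tool(series=[0.06,2,-5,25,0,0,0,0.06,0,0,25,0,0,0,0.06,0,0,20,0,0,0,0.06,0,0,6,0,0,0,0.06,0,0,0,0,0,0])

```text
t: 7.92
eef_pos: [0.5492, 0.1059, 0.0724]
tool_rot: [0.0, 0.999, -0.049, 0.001]
contact_force: [-0.2, 0.3, 0.3]
gripper_width: 0.525
```

```bash
python3 - <<'E'
from h import *
to(0,121,60)
c=cam("wrist");import pickle;pickle.dump(c,open("w5.pkl","wb"))
cv2.imwrite("pics/w5.png",cv2.resize(c["pixels"],(800,600),interpolation=cv2.INTER_CUBIC))
E
```

```text
t 7.92 fix mm [  0.6 122.8  72.4] F fix [-0.2  0.3  0.3] w 0.525
turn [ 0.0003 -0.0018 -0.0001] shift now [-0.6  1.8 12.4] shift after turn [-0.6  1.8 12.4]
```

View pics/w5.png

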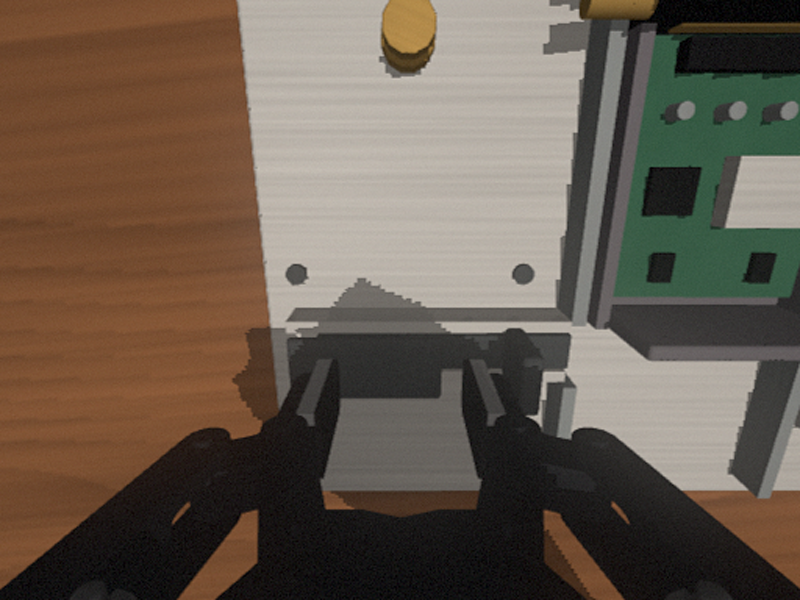

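Right finger stands between tab (520,370) and catch plate (edge 440), left finger over the plate. Pressing down slowly.

Call:
drive_tool(series=[0.06,-1,1,4,0,0,0,0.06,0,0,4,0,0,0,0.06,0,0,3,0,0,0,0.06,0,0,0,0,0,0])

```text
t: 8.48
eef_pos: [0.5483, 0.1056, 0.0614]
tool_rot: [0.0, 0.999, -0.049, 0.001]
contact_force: [0.1, -1.7, 3.8]
gripper_width: 0.531
```

Call:
drive_tool(series=[0.06,0,0,2,0,0,0,0.06,0,0,2,0,0,0,0.06,0,0,0,0,0,0])

```text
t: 8.85
eef_pos: [0.5484, 0.1056, 0.0574]
tool_rot: [0.0, 0.999, -0.049, 0.001]
contact_force: [-0.6, -0.7, 4.8]
gripper_width: 0.527
```

Call:
drive_tool(series=[0.06,0,0,2,0,0,0,0.06,0,0,2,0,0,0,0.06,0,0,1,0,0,0,0.06,0,0,0,0,0,0])

```text
t: 9.35
eef_pos: [0.5485, 0.1058, 0.0534]
tool_rot: [0.0, 0.999, -0.049, 0.001]
contact_force: [-3.5, -2.4, 13.1]
gripper_width: 0.529
```

Call:
drive_tool(series=[0.06,0,0,1,0,0,0,0.06,0,0,1,0,0,0,0.06,0,0,0,0,0,0])

```text
t: 9.72
eef_pos: [0.5487, 0.1059, 0.0528]
tool_rot: [0.0, 0.999, -0.049, 0.002]
contact_force: [-8.4, -4.5, 27.9]
gripper_width: 0.53
```

Catch bottomed (force jumps at z≈53.4 mm). I'll ease slightly, then slide the tab across.

Call:
drive_tool(series=[0.06,0,0,-1.2,0,0,0,0.06,0,2,0,0,0,0,0.06,0,2,0,0,0,0,0.06,0,2,0,0,0,0,0.06,0,2,0,0,0,0,0.06,0,0,0,0,0,0])

```text
t: 10.48
eef_pos: [0.549, 0.1024, 0.0533]
tool_rot: [-0.003, 0.999, -0.047, 0.003]
contact_force: [-1.6, 7.2, 11.9]
gripper_width: 0.527
```

```bash
python3 - <<'E'
from h import *
to(0,92,53)
E
```

```text
t 10.47 fix mm [  0.7 119.2  53.3] F fix [-2.3  7.  11.9] w 0.527
turn [-0.0063 -0.0061  0.0037] shift now [-0.8 27.2  0.1] shift after turn [-0.7 27.2  0.3]
```

Call:
drive_tool(series=[0.06,0,2,0,0,0,0,0.06,0,2,0,0,0,0,0.06,0,2,0,0,0,0,0.06,0,0,0,0,0,0])

```text
t: 10.98
eef_pos: [0.549, 0.0969, 0.0534]
tool_rot: [-0.003, 0.999, -0.047, 0.004]
contact_force: [-1.2, 8.6, 10.7]
gripper_width: 0.528
```

It slides. Continuing.

Call:
drive_tool(series=[0.06,0,2,0,0,0,0,0.06,0,2,0,0,0,0,0.06,0,2,0,0,0,0,0.06,0,2,0,0,0,0,0.06,0,2,0,0,0,0,0.06,0,2,0,0,0,0,0.06,0,2,0,0,0,0,0.06,0,0,0,0,0,0])

```text
t: 11.98
eef_pos: [0.5476, 0.0832, 0.0534]
tool_rot: [-0.003, 0.999, -0.047, 0.004]
contact_force: [-0.2, 8.9, 11.1]
gripper_width: 0.531
```

```bash
python3 - <<'E'
from h import *
to(0,92,53)
E
```

```text
t 11.97 fix mm [  1.2 100.   53.4] F fix [-1.   8.8 11.1] w 0.531
turn [-0.0073 -0.0071  0.004 ] shift now [-1.2  8.   0.3] shift after turn [-1.2  8.   0.4]
```

Call:
drive_tool(series=[0.06,-1,2,0,0,0,0,0.06,0,2,0,0,0,0,0.06,0,2,0,0,0,0,0.06,0,1,0,0,0,0,0.06,0,0,0,0,0,0])

```text
t: 12.6
eef_pos: [0.5468, 0.076, 0.0534]
tool_rot: [-0.003, 0.999, -0.047, 0.004]
contact_force: [2.8, 8.9, 9.1]
gripper_width: 0.534
```

Call:
drive_tool(series=[0.06,0,1,0,0,0,0,0.06,0,1,0,0,0,0,0.06,0,0,0,0,0,0])

```text
t: 12.98
eef_pos: [0.5466, 0.0741, 0.0535]
tool_rot: [-0.003, 0.999, -0.047, 0.004]
contact_force: [2.0, 8.3, 8.6]
gripper_width: 0.532
```

```bash
python3 - <<'E'
from h import *
to(0,92,53)
E
```

```text
t 12.97 fix mm [ 1.1 90.8 53.5] F fix [1.2 8.5 8.6] w 0.532
turn [-0.0073 -0.0086  0.004 ] shift now [-1.1 -1.2  0.5] shift after turn [-1.1 -1.2  0.5]
```

Call:
drive_tool(series=[0.06,0,1,0,0,0,0,0.06,0,1,0,0,0,0,0.06,0,0,0,0,0,0])

```text
t: 13.35
eef_pos: [0.5465, 0.0732, 0.0535]
tool_rot: [-0.004, 0.999, -0.047, 0.005]
contact_force: [2.5, 11.2, 7.8]
gripper_width: 0.53
```

Call:
drive_tool(series=[0.06,0,1,0,0,0,0,0.06,0,1,0,0,0,0,0.06,0,0,0,0,0,0])

```text
t: 13.72
eef_pos: [0.5465, 0.0731, 0.0536]
tool_rot: [-0.005, 0.999, -0.046, 0.005]
contact_force: [2.2, 15.4, 6.7]
gripper_width: 0.526
```

```bash
python3 - <<'E'
from h import *
to(0,92,53)
c=cam("wrist");import pickle;pickle.dump(c,open("w6.pkl","wb"))
cv2.imwrite("pics/w6.png",cv2.resize(c["pixels"],(800,600),interpolation=cv2.INTER_CUBIC))
E
```

```text
t 13.72 fix mm [ 1.1 89.9 53.6] F fix [ 0.7 15.6  6.7] w 0.526
turn [-0.011  -0.0096  0.0062] shift now [-1.1 -2.1  0.6] shift after turn [-1.1 -2.1  0.6]
```

View pics/w6.png

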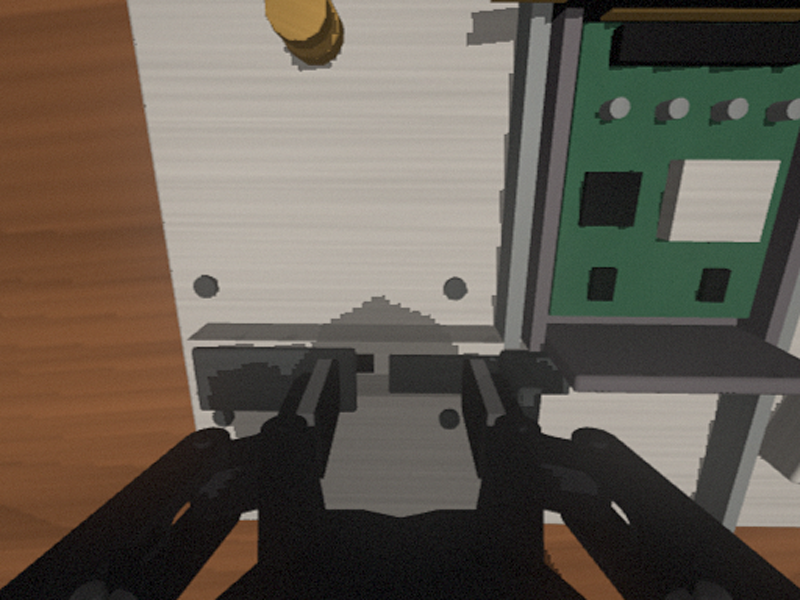

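The bolt stopped hard (15 N, no further motion) with the tab at the sled edge and the left finger still on the catch plate (325,380). Releasing the side load, then lifting.

Call:
drive_tool(series=[0.06,0,-3,0,0,0,0,0.06,0,-3,0,0,0,0,0.06,0,0,-4,0,0,0,0.06,0,0,-6,0,0,0,0.06,0,0,-20,0,0,0,0.06,0,0,-50,0,0,0,0.06,0,0,-50,0,0,0,0.06,-10,0,-50,0,0,0,0.06,-10,0,-50,0,0,0,0.06,0,0,0,0,0,0])

```text
t: 15.02
eef_pos: [0.5245, 0.0736, 0.2851]
tool_rot: [-0.0, 0.999, -0.048, 0.004]
contact_force: [0.6, -0.1, -0.8]
gripper_width: 0.526
```

```bash
python3 - <<'E'
from h import *
import pickle
pose();c=cam("wrist");pickle.dump(c,open("w7.pkl","wb"));f,Rf=fixture()
P=lambda x,y,z:proj(c,f+Rf.apply(np.array([x,y,z])/1e3))[0].round(1)
print("tab face+26",P(0,55,58),"catch up",P(0,108,44),P(0,168,44),"down",P(0,108,34),"panel top near",P(11.5,0,60),"bolt end",P(0,21,25))
u,v=P(0,80,40).astype(int);x0=max(0,u-90);y0=max(0,v-70)
print(x0,y0)
cv2.imwrite("pics/w7.png",cv2.resize(c["pixels"][y0:y0+120,x0:x0+180],(800,533),interpolation=cv2.INTER_CUBIC))
E
```

```text
t 15.03 fix mm [-20.9  88.2 285.1] F fix [ 0.6  0.  -0.8] w 0.526
tab face+26 [283.5 148.7] catch up [242.5 146.9] [197.3 146.9] down [242.9 145.8] panel top near [327.7 139.9] bolt end [305.7 144.9]
173 76
```

View pics/w7.png

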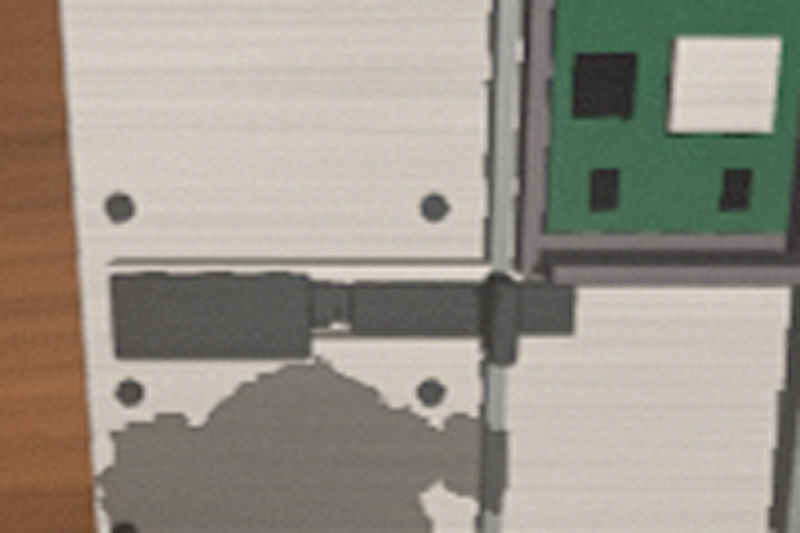

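Catch looks up, the tab is across and the bolt end passes behind the panel. I'll check the bolt travel at subpixel level against the before picture.

```bash
python3 - <<'E'
from h import *
import pickle
f,Rf=fixture()
def edges(c,ys,x,z,tag,off=0):
    # grey profile along fixture y at given x,z
    yy=np.arange(*ys,.25);p=proj(c,[f+Rf.apply(np.array([x,y,z])/1e3) for y in yy]).astype(np.float32)
    g=cv2.cvtColor(c["pixels"],cv2.COLOR_BGR2GRAY);v=cv2.remap(g,p[:,:1].copy(),p[:,1:].copy(),cv2.INTER_LINEAR).ravel().astype(float)
    d=np.gradient(cv2.GaussianBlur(v.reshape(-1,1),(1,5),0).ravel(),.25)
    i=[k for k in range(2,len(d)-2) if abs(d[k])==abs(d[k-2:k+3]).max() and abs(d[k])>8]
    print(tag,x,[(float(yy[k]),round(float(d[k]))) for k in i])
for n,t0 in(("w2",81),("w7",55)):
    c=pickle.load(open(n+".pkl","rb"))
    for x in(-11,-10,10,11): edges(c,(t0-25,t0+20),x,58,n+" tab")
    for x in(-10,10): edges(c,(95,180),x,44,n+" catch")
    for x in(-4,0,4): edges(c,(5,50),x,28,n+" boltend")
E
```

```text
w2 tab -11 [(72.75, -33), (73.75, -32), (74.0, -32), (79.5, 38)]
w2 tab -10 [(72.75, -45), (80.75, 40)]
w2 tab 10 [(71.5, -12), (74.25, 11)]
w2 tab 11 [(70.75, -9)]
w2 catch -10 [(107.0, -50), (166.75, 44), (173.5, -35)]
w2 catch 10 [(106.25, -14), (109.0, 9), (166.5, 48), (173.5, -34)]
w2 boltend -4 [(46.0, 31)]
w2 boltend 0 [(46.0, 36)]
w2 boltend 4 [(36.0, 12), (44.75, 35)]
w7 tab -11 [(48.25, -44), (58.5, 58)]
w7 tab -10 [(48.0, -53), (58.5, 46)]
w7 tab 10 [(31.25, -41), (54.5, -9)]
w7 tab 11 [(31.25, -24), (31.5, -24), (55.25, -9), (55.5, -9)]
w7 catch -10 [(108.25, -49), (167.0, 55), (176.5, -36)]
w7 catch 10 [(95.75, 15), (97.5, -11), (101.5, -12), (102.75, -13), (167.0, 52), (176.25, -38)]
w7 boltend -4 [(27.25, -48)]
w7 boltend 0 [(27.5, -51)]
w7 boltend 4 [(26.25, -41), (26.5, -41)]
```

Tab travel measures about 25 mm (±1). I'll take one oblique, closer look to check the catch height and the bolt.

Call:
drive_tool(series=[0.06,-5,35,30,0,0,0,0.06,-5,35,40,0,0,0,0.06,0,0,45,0,0,0,0.06,0,0,40,0,0,0,0.06,0,0,0,0,0,0])

```text
t: 15.7
eef_pos: [0.5034, 0.0038, 0.1226]
tool_rot: [0.0, 0.999, -0.048, -0.004]
contact_force: [-0.4, 0.2, 1.5]
gripper_width: 0.528
```

```bash
python3 - <<'E'
from h import *
import pickle
pose();c=cam("wrist");pickle.dump(c,open("w8.pkl","wb"));f,Rf=fixture();s=1/.64
P=lambda x,y,z:(proj(c,f+Rf.apply(np.array([x,y,z])/1e3))[0]*s).round(0).tolist()
for z in(44,34): print("catch corners z",z,[P(x,y,z) for x in(13,-13) for y in(108,168)])
for tr in(26,24.5,22): print("tab face travel",tr,[P(x,81-tr,58) for x in(12,-12)],[P(x,73-tr,58) for x in(12,-12)])
print("panel top near",P(11.5,40,60),P(11.5,-40,60),"plate BL,TL",P(-90,185,10),P(165,185,10))
cv2.imwrite("pics/w8.png",cv2.resize(c["pixels"],(800,600),interpolation=cv2.INTER_CUBIC))
E
```

```text
t 15.7 fix mm [-35.1  16.6 122.6] F fix [-0.4  0.1  1.5] w 0.528
catch corners z 44 [[206.0, 223.0], [77.0, 223.0], [214.0, 277.0], [90.0, 277.0]]
catch corners z 34 [[215.0, 220.0], [92.0, 220.0], [222.0, 272.0], [103.0, 271.0]]
tab face travel 26 [[315.0, 231.0], [318.0, 284.0]] [[333.0, 231.0], [336.0, 284.0]]
tab face travel 24.5 [[312.0, 231.0], [315.0, 284.0]] [[330.0, 231.0], [333.0, 284.0]]
tab face travel 22 [[306.0, 231.0], [309.0, 284.0]] [[324.0, 231.0], [327.0, 284.0]]
panel top near [349.0, 233.0] [535.0, 233.0] plate BL,TL [129.0, 382.0] [10.0, -146.0]
```

View pics/w8.png

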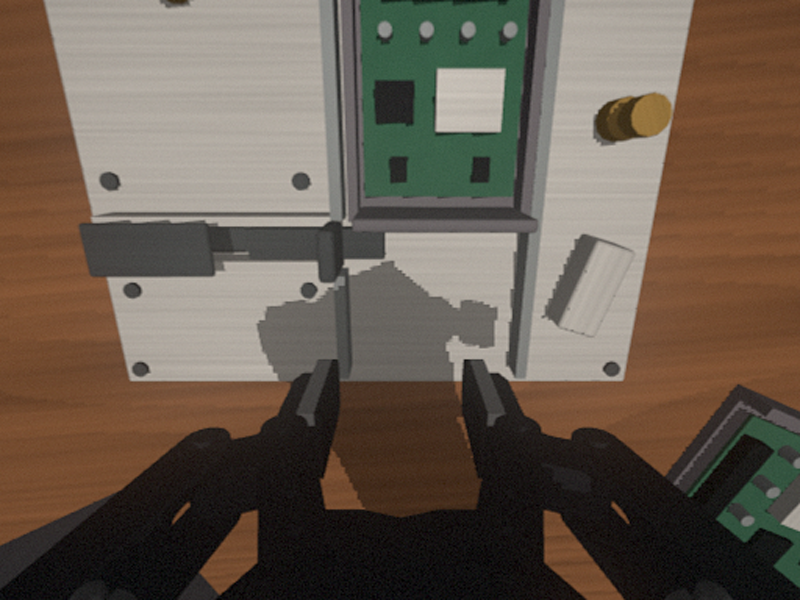

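The oblique view agrees with the goal. Catch corners at (80,225), (208,222), (214,277) match "up" at 44 mm. The tab's left edge at ~317 matches full travel (315–318), and the panel edge at 231 matches home (233). The gripper is clear of everything, so I'm handing in.

```bash
python3 -c "
from station import bot
print(bot.hand_in())"
```

```text
the job is handed in; nothing more can be done
None
```

The job is done and handed in at about 15.8 s of robot time; no verdict was reported.

- **Sled:** I pushed it along the track until it stalled against the connector block at about 13 N, with the panel at fixture x ≈ 12 mm. A later picture still showed it home.
- **Catch and bolt:** I held the catch fully down with the left finger (it bottomed at about 53 mm tool height). I kept it down while the right finger pushed the thumb tab across to a hard stop at about 15 N. Then I took off the side load and lifted, which let the catch up.
- **Last checks:** In the oblique close view the catch corners match the raised height of 44 mm. The tab edge matches full 26 mm travel.
- **Bystanders:** Those in view look unmoved.
- **Disagreements:**
  - An earlier comparison from above gave only about 25 mm (±1) of bolt travel.
  - That same view was too coarse to tell whether the catch was up.
  - The bolt's end appeared at y ≈ 26–27 mm. That fits 19 mm measured from the sled's side rather than from the panel's edge, where 21 mm would be expected.
- **High force:** The press on the catch peaked at about 28 N for a moment before I eased it.

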